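# Clamp a wooden blank with a click-type torque wrench

## Task

Slide the wooden blank along its channel, under the red clamp strap, until it is pressed firmly but gently home against the red end stop. Then swing the torque wrench's handle clockwise (seen from above) to tighten the clamp nut until the handle hinge breaks over; stop right there, do not force the folded handle on to the end of its hinge travel, and let go so that the handle springs straight again. Leave the loose washer on the jig and the spare blank alone.

Things in the scene. Friction and masses are not known exactly. Their poses are not given: they have to be found in the camera images.
- jig: fixed grey jig on the bench, plate 200 x 300 x 15 mm (x -130 to 70, y -125 to 175 mm in its frame). Origin on the bench under the clamp bolt, z up. A channel for the blank runs along y, centred at x -75, between 10 mm high rails 60 mm apart (y -80 to 130). The red strap, 34 mm wide, lies along x at y 0 over the blank, 1 to 3 mm clear, its top 52 mm above the bench
- end_stop: red fixed block 68 x 20 x 30 mm at the -y end of the channel, on the plate; top 45 mm above the bench. Origin at the foot of the face that the blank meets (x -75, y -80 mm in the jig's frame), axes as the jig's
- stop_face (a point): middle of the end stop's face, 26 mm above the bench; axes as the jig's, y is the outward normal
- blank: loose pale wooden blank, waisted, 56 (x) x 150 (y) x 22 mm (z), waist 42 mm wide, 80 to 170 g. Origin at the centre of its underside; it lies on the plate in the channel, axes as the jig's, 2 mm play each side, its -y end 35 to 85 mm short of the end stop. Top 37 mm above the bench; its +y end is free to be pushed
- blank_end (a point): middle of the blank's -y end face, which must meet the end stop; axes as the blank's
- nut_axis (a point): point on the vertical axis of the clamp nut, 71 mm above the bench, level with the wrench handle's axis. Turned clockwise the wrench first has up to 0.2 rad of loose ratchet play, then turns the nut stiffly (5 to 11 N at the grip, rising) by an unknown 0.2 to 0.7 rad until it breaks over; backwards the ratchet runs free. The nut stays where it is left
- wrench_grip (a point): middle of the wrench's black rubber grip, 180 mm from the nut axis, 71 mm above the bench. x along the handle away from the nut, z up. Grip 24 mm diameter, from 40 mm nearer the nut to 45 mm farther out than this point; the steel shank nearer the nut is 18 mm thick. The wrench stays on the nut. The handle starts pointing roughly to world -y
- wrench_break (a joint): break-over hinge of the handle, a brass pin 35 mm from the nut axis: about 0 straight, positive as it folds clockwise, end of travel 0.35 rad. A spring holds it straight up to the set torque (about 11 N at the grip); then it folds and the resistance drops. Let go, it springs straight again
- spare_washer: loose steel washer, 30 mm diameter, 5 mm thick, lying on the jig's plate near its +x +y corner; to be left alone
- spare_blank: a second wooden blank, on the bench to the robot's right, not needed; to be left alone
Not all that is in view belongs to the job. Leave any green or yellow look-alike of the blank alone.

How it is judged:
By the outcome, as a careful person would: the job done as asked, in the order asked, and still so for the second after the job is handed in, with the robot touching nothing.
It also fails if it takes over 61 s, if anything falls off the work surface, if the arm or the gripper's body presses on something with over 40 N, if the wrist force passes 120 N, or if a joint passes its speed limit or range.

## Robot

A 6-joint arm with a two-finger parallel gripper is mounted at the origin on the work surface. World frame = base frame: x ahead of the robot, y to its left, z up, the work surface at z = 0. Lengths are in m, angles in rad, forces in N, time in s.
With the tool pointing down it reaches from about 0.325 to 0.775 m from the base axis. Payload 9.3 kg.
Tool frame: the origin (TCP) lies midway between the tips of the shut fingers; the grasp point (between the pads) lies bot.tcp_to_grasp behind it (bot.tcp_to_grasp is the distance from the TCP to the grasp point, in m); z points along the fingers, y is the line along which they close (so a half turn about z gives the same grasp; the last joint's range is limited). The gripper opens to 85 mm and grips with 20 to 120 N. Pads are 22 mm wide; open, the fingers measure 114 mm over their backs; the gripper's body (76 mm by 85 mm) begins 54 mm behind the grasp point. The pads swing forward as they close: fully open they stand 13 mm farther back than shut.
Start: joints at [1.106, 0.259, 0.021, 1.334, 0, 1.418], TCP at [0.169, 0.523, 0.196] pointing down, gripper open.
Joint ranges: [-3.04, 3.04], [-0.91, 1.82], [-1.04, 1.36], [-1.92, 1.95], [-1.52, 1.45], [-3.14, 3.14]. Speed limits (rad/s): [2.22, 2.22, 2.79, 3.14, 3.14, 3.14].

## Interface

Orientations are given as a unit quaternion [w, x, y, z].
In Python, from plant import monitor, imaging, bot, finder gives the robot as it stands.
- The arm moves only by the tool play_rows, never from a script. Its argument "series" is a list of rows, each a list of 3 entries, a list of its own where there are three numbers: the shift along the world's x, y, z in m, then the turn about the world's z in rad, then the closure in counts, from 0 (fully open) to 255 (shut). A call has 1 to 20 rows; each row is the pose to reach, as a shift and turn from the pose commanded when the call began; what a row does not reach only later rows make up. A row lasts 1/10 s, in which the tool goes at most 50 mm and 8.59 degrees, less where a joint would pass 70% of its speed; a pose out of reach is approached as far as the arm can. A call with a gripper value outside its range is refused whole. The fingers move at their own pace and stop on an object; "newtons" is the grip in N (left out, the last holds). Time passes only in rows, so rows that repeat a pose let the fingers close. It gives the time, the measured TCP pose, the force, the opening and the grip force at its end, in the units of the state.
- monitor.get_state(): the state, without advancing time (a new reading comes with each control period).
- imaging.read_camera(name): name is "scene" or "top" or "wrist"; returns a dict with "color" (420x560x3 uint8, red, green, blue), "depth" (420x560 float32, m along the optical axis (not along the pixel's ray), 0 where there is no reading), "vertical_fov" (degrees; the focal length in pixels is half the picture's height over the tangent of half this angle, whatever the lens; pixels are square), "cx", "cy" (the principal point, pixels), "camera_from_world" (4x4, takes a point from world to camera coordinates); the wrist camera has in their place "T_tool_cam" (4x4, takes a point from camera to tool coordinates, whose origin is the TCP and whose axes are the flange's). Camera axes: x right, y down, z forward; pixel columns grow to the right and rows downward; lengths in m; the calibration is good to about 2 mm. A picture is of the moment at which its call begins: read the wrist's pose just before it.
- bot.finish_job(): hands the job in; it is judged then, once.
Trained networks look in the newest picture that a camera, given by its name, has taken for a name from the list of things; names that differ only in an ending like _2 or _b are one class to them, and where a whole thing is asked for, a point or a joint stands for the part that bears it (a point fixed in the world has none). Each returns a list of dicts, best first, with "conf" (0 to 1); they miss things now and then, are a little off and sometimes report something else, mostly with a low value. They report only what shows in the picture. A call takes as long as a camera call. They do not tell look-alikes from the thing itself.
- finder.trace(camera, query): "pixels" (420x560 bool, what is visible of it) and "box" ([left, top, right, bottom] in pixels, round what is visible of it).
The state is a dict: "time": time; "q": joint angles; "joint_velocities": joint speeds; "tau": joint torques, N m; "position": TCP position; "tool_rot": TCP orientation; "force": force on the tool from outside, world axes, zero at the start; "torque": the same for the moment, N m; "width": finger opening in m; "grip_force": force on a finger pad.
Only numpy, scipy, OpenCV 4.12 (cv2) and the standard library are available. Lean on these libraries where they do the work, as an engineer would, in place of code of your own. Each camera call takes 0.05 s, during which the arm holds its last target. There are 200 camera calls.

## Working session

There is one attempt and no reset: what is moved stays moved. The work goes in short steps, Python scripts to look and compute and a tool call to move; the robot and the scene stay as the last step left them, time stands still between calls to the robot, and variables do not carry over. Pictures are saved under pics/ and viewed, at most 10 in all, crops included, and the job is handed in when it is done.

Besides the shell and the picture viewer there is one more tool, called after ">>>" as name(argument=value, ...) on one line, values as JSON. play_rows: Moves the arm, as the interface text tells. Its arguments: {"type":"object","properties":{"series":{"type":"array"},"newtons":{"type":"number"}},"required":["series"]}

```bash
mkdir -p pics; ls; cat > h.py <<'E'
import numpy as np, cv2
from plant import monitor, imaging, bot, finder
def K(c):
    f=c["color"].shape[0]/2/np.tan(np.radians(c["vertical_fov"])/2); return f
def cloud(c):
    f=K(c); d=c["depth"]; v,u=np.mgrid[:d.shape[0],:d.shape[1]]
    P=np.stack([(u-c["cx"])/f*d,(v-c["cy"])/f*d,d],-1)
    T=np.linalg.inv(c["camera_from_world"])
    return P@T[:3,:3].T+T[:3,3]
def save(n,im): cv2.imwrite("pics/"+n,im[...,::-1])
E
python3 - <<'E'
from h import *
s=monitor.get_state(); print(s, bot.tcp_to_grasp)
a=imaging.read_camera("top"); Pt=cloud(a)
for q in ["blank","end_stop","wrench_grip","jig","spare_washer","nut_axis","wrench_break"]:
    for r in finder.trace("top",q)[:3]:
        m=r["pixels"]; p=Pt[m&(a["depth"]>0)]
        print("top",q,round(r["conf"],2),r["box"],np.median(p,0).round(3) if len(p) else None)
b=imaging.read_camera("scene")
np.savez("top.npz",c=a["color"],P=Pt); np.savez("scene.npz",c=b["color"],P=cloud(b))
save("top.png",a["color"]); save("scene.png",b["color"])
print(K(a),a["camera_from_world"],K(b))
E
```

```text
pics
{'time': 0.0, 'q': array([ 1.10641027e+00,  2.59182111e-01,  2.07536674e-02,  1.33371614e+00,
       -1.01426464e-06,  1.41819857e+00]), 'joint_velocities': array([ 0.0007284 ,  0.00021392, -0.00110161,  0.00161461,  0.00081268,
        0.00026225]), 'tau': array([ 1.07945729e-03, -5.55645239e+01,  3.44527853e+01,  1.38690017e-02,
       -1.39034314e-04, -7.27851273e-06]), 'position': array([0.16856888, 0.52317518, 0.1953685 ]), 'tool_rot': array([-2.04197335e-04,  1.55263435e-01,  9.87872872e-01, -6.42459296e-04]), 'force': array([-0.01872969,  0.85852508, -0.10246989]), 'torque': array([ 0.02039472, -0.05949769, -0.04165556]), 'grip_force': 0.0, 'width': 0.08530337624511228} 0.0187
top blank 0.88 [172.9, 200.2, 216.5, 223.5] [0.549 0.219 0.037]
top blank 0.8 [180.5, 270.3, 238.7, 293.2] [0.359 0.186 0.022]
top blank 0.74 [277.1, 118.5, 335.3, 153.6] [ 0.757 -0.106  0.021]
top end_stop 0.54 [253.4, 199.5, 263.9, 219.5] [0.545 0.038 0.045]
top wrench_grip 0.94 [234.3, 186.6, 308.6, 195.6] [ 0.603 -0.013  0.08 ]
top wrench_grip 0.69 [250.9, 200.2, 260.8, 223.9] [0.541 0.039 0.045]
top jig 0.67 [165.3, 160.6, 307.3, 232.5] [0.599 0.12  0.016]
top spare_washer 0.52 [179.6, 164.7, 186.9, 179.3] [0.663 0.255 0.019]
top nut_axis 0.92 [163.8, 159.1, 305.1, 232.3] [0.598 0.124 0.016]
top nut_axis 0.17 [237.8, 180.7, 310.1, 196.9] [ 0.603 -0.015  0.08 ]
top wrench_break 0.86 [237.2, 182.3, 308.4, 197.3] [ 0.603 -0.011  0.079]
top wrench_break 0.46 [399.0, 161.6, 429.5, 217.4] [ 0.594 -0.398  0.021]
top wrench_break 0.25 [256.1, 199.7, 263.0, 228.5] [0.539 0.039 0.044]
415.72896798693694 [[-0.02570821 -0.99961492 -0.01044531 -0.01459791]
 [-0.99678757  0.02642553 -0.07560583  0.5540544 ]
 [ 0.07585274  0.00846807 -0.99708307  1.15276232]
 [ 0.          0.          0.          1.        ]] 495.6187647688361
```

```bash
python3 - <<'E'
from h import *
c=np.load("top.npz")["c"][100:310,150:450]; s=np.load("scene.npz")["c"]
save("topc.png",cv2.resize(c,None,fx=2.66,fy=2.66,interpolation=cv2.INTER_CUBIC))
E
```

```text
(no output)
```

View pics/topc.png

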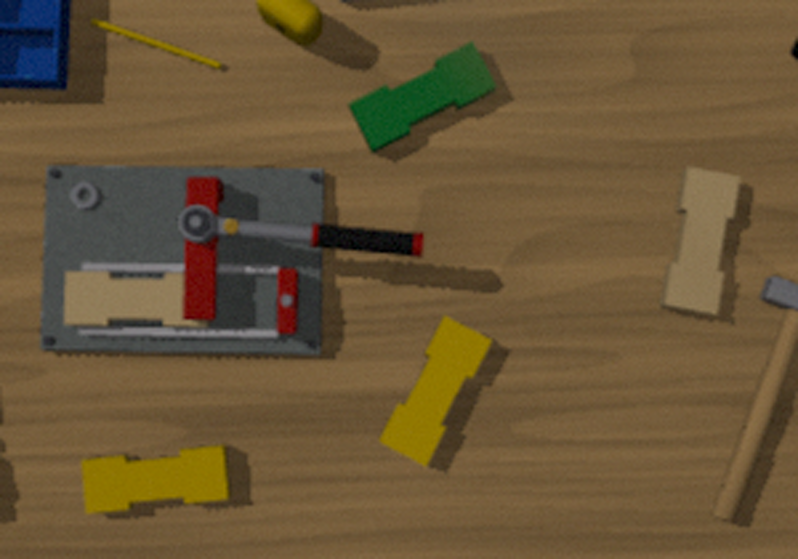

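View pics/scene.png

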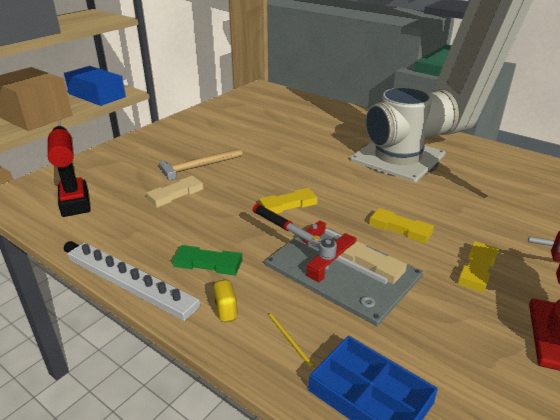

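The top crop shows these candidates: the pale blank in the channel at crop (125,298), the pale spare at (703,240), yellows at (155,480) and (437,390), and a green at (423,97). I choose the one in the channel. The wrench runs from the nut (197,222) to the grip (368,240), and the end stop is at (287,300).

```bash
python3 - <<'E'
from h import *
d=np.load("top.npz"); c=d["c"].astype(int); P=d["P"]
hsv=cv2.cvtColor(d["c"],cv2.COLOR_RGB2HSV).astype(int)
v,u=np.mgrid[:420,:560]
box=(u>160)&(u<315)&(v>155)&(v<238)
z=P[...,2]
# grey plate rectangle + all jig pts
pl=box&(z>0.008)&(z<.03)
r=cv2.minAreaRect(P[pl][:,:2].astype(np.float32)); print("plate",r); print(cv2.boxPoints(r).round(4), np.median(z[pl&(z<.02)]))
red=box&(hsv[...,1]>150)&((hsv[...,0]<8)|(hsv[...,0]>172))
for n,m in [("stop",red&(abs(z-.045)<.006)&(P[...,1]<.08)),("strap",red&(abs(z-.052)<.006)&(P[...,1]>.08)),("blank",box&(abs(z-.037)<.006)&(hsv[...,0]>10)&(hsv[...,0]<30)&(hsv[...,2]>110)&(hsv[...,1]>40)),
 ("shank+grip",(u>225)&(u<320)&(v>170)&(v<205)&(z>.065)),("nut",(u>210)&(u<240)&(v>170)&(v<196)&(z>.075))]:
    if m.sum()<5: print(n,m.sum());continue
    p=P[m]; r=cv2.minAreaRect(p[:,:2].astype(np.float32)); print(n,m.sum(),p.mean(0).round(4),r, p.min(0).round(3),p.max(0).round(3))
p=P[(u>225)&(u<320)&(v>170)&(v<205)&(z>.065)]
for y in np.arange(p[:,1].min(),p[:,1].max(),.015):
    k=abs(p[:,1]-y)<.006
    if k.sum(): print(y.round(3),p[k,0].mean().round(4),p[k,0].min().round(4),p[k,0].max().round(4),p[k,2].max().round(3))
E
```

```text
plate ((0.5864017605781555, 0.09017758071422577), (0.42960476875305176, 0.20639272034168243), 86.0185546875)
[[ 0.4685 -0.1169]
 [ 0.6744 -0.1313]
 [ 0.7043  0.2973]
 [ 0.4984  0.3116]] 0.014729325873983123
stop 136 [0.5397 0.0394 0.0447] ((0.5406168699264526, 0.039808742702007294), (0.01693221740424633, 0.06398362666368484), 88.96398162841797) [0.508 0.031 0.04 ] [0.573 0.049 0.051]
strap 461 [0.5887 0.1263 0.0514] ((0.5967801213264465, 0.12635235488414764), (0.032030560076236725, 0.14509056508541107), 87.84256744384766) [0.524 0.109 0.046] [0.669 0.145 0.058]
blank 781 [0.5476 0.2117 0.0366] ((0.5483436584472656, 0.20429366827011108), (0.138046532869339, 0.053599219769239426), 88.52635955810547) [0.52  0.136 0.031] [0.577 0.273 0.043]
shank+grip 671 [0.6029 0.0049 0.0894] ((0.547187328338623, 0.018654100596904755), (0.2243906706571579, 0.146831214427948), 81.59703826904297) [ 0.464 -0.101  0.065] [0.636 0.121 1.191]
nut 216 [0.6151 0.1147 0.104 ] ((0.5583277940750122, 0.042754217982292175), (0.24494518339633942, 0.04448588937520981), 51.34591293334961) [ 0.464 -0.039  0.075] [0.637 0.144 1.191]
-0.101 0.5937 0.5818 0.6037 0.085
-0.086 0.5929 0.5825 0.6041 0.085
-0.071 0.5949 0.5837 0.6074 0.085
-0.056 0.5965 0.5864 0.6079 0.084
-0.041 0.5805 0.4645 0.6112 1.191
-0.026 0.6006 0.5898 0.6114 0.086
-0.011 0.6025 0.5903 0.6151 0.086
0.004 0.6036 0.5928 0.6149 0.087
0.019 0.6062 0.5987 0.6156 0.082
0.034 0.6075 0.5993 0.6159 0.082
0.049 0.6097 0.6021 0.6195 0.082
0.064 0.6106 0.6027 0.6194 0.083
0.079 0.6131 0.6056 0.6229 0.085
0.094 0.6139 0.6061 0.6225 0.086
0.109 0.6177 0.6063 0.6322 0.092
```

```bash
python3 - <<'E'
from h import *
for n in ["top.npz","scene.npz"]:
    P=np.load(n)["P"].reshape(-1,3)
    A=np.array([.169,.523]);B=np.array([.551,.31]);L=np.linalg.norm(B-A);t=(B-A)/L
    w=P[:,:2]-A; a=w@t; b=w@[-t[1],t[0]]
    k=(a>-.1)&(a<L+.08)&(abs(b)<.1)&(P[:,2]>.05)&(P[:,2]<.5)
    print(n,k.sum(),P[k].max(0) if k.any() else "", P[k].min(0) if k.any() else "")
c=np.load("top.npz")["c"][150:240,155:275]
save("blank.png",cv2.resize(c,None,fx=6,fy=6,interpolation=cv2.INTER_CUBIC))
E
```

```text
top.npz 1865 [0.36664347 0.5784665  0.41876149] [0.13535137 0.44814867 0.09518763]
scene.npz 142 [0.36912064 0.51916027 0.1102998 ] [0.34131626 0.47131556 0.095747  ]
```

View pics/blank.png

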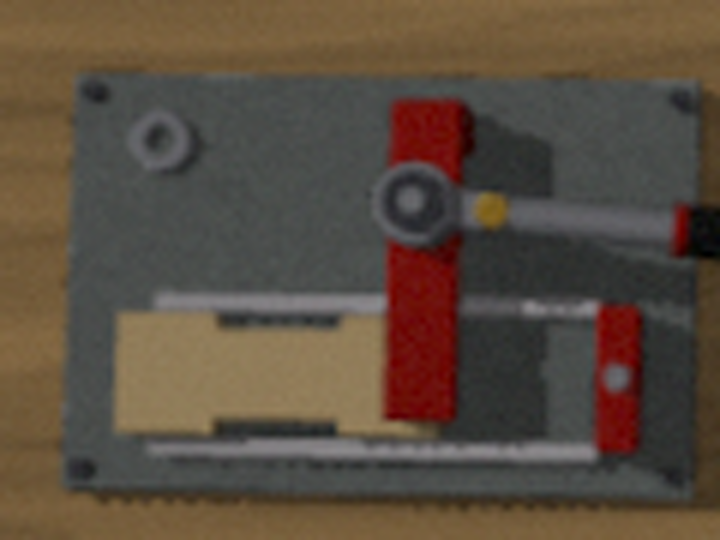

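>>> play_rows(series=[[[0.04,-0.02,0],0.05,255],[[0.08,-0.045,0],0.15,255],[[0.12,-0.067,0],0.276,255],[[0.16,-0.09,0],0.276,255],[[0.2,-0.11,0],0.276,255],[[0.24,-0.133,0],0.276,255],[[0.28,-0.155,0],0.276,255],[[0.32,-0.178,0],0.276,255],[[0.36,-0.2,0],0.276,255],[[0.383,-0.208,0],0.276,255],[[0.383,-0.208,0],0.276,255],[[0.383,-0.208,0],0.276,255],[[0.383,-0.208,0],0.276,255]])

```text
time: 1.75
position: [0.5508, 0.316, 0.1961]
tool_rot: [-0.0, 0.018, 1.0, 0.0]
force: [-0.7, -0.8, -0.4]
width: 0.0003
grip_force: 0.0
```

The close crop confirms the pale blank in the channel: its free end is at crop (115,370), its far end just shows under the strap at (437,430), and the stop is at (618,380). Next I descend behind its free end.

>>> play_rows(series=[[[0,0,-0.045],0,255],[[0,0,-0.09],0,255],[[0,0,-0.13],0,255],[[0,0,-0.155],0,255],[[0,0,-0.172],0,255],[[0,0,-0.172],0,255],[[0,0,-0.172],0,255]])

```text
time: 2.45
position: [0.5512, 0.3162, 0.0249]
tool_rot: [0.0, 0.017, 1.0, 0.0]
force: [1.4, -0.1, 0.2]
width: -0.0001
grip_force: 0.0
```

>>> play_rows(series=[[[0,-0.005,0],0,255],[[0,-0.01,0],0,255],[[0,-0.015,0],0,255],[[0,-0.02,0],0,255],[[-0.001,-0.025,0],0,255],[[-0.001,-0.03,0],0,255],[[-0.001,-0.035,0],0,255],[[-0.001,-0.04,0],0,255],[[-0.001,-0.045,0],0,255],[[-0.002,-0.05,0],0,255],[[-0.002,-0.055,0],0,255],[[-0.002,-0.055,0],0,255]])

```text
time: 3.65
position: [0.5497, 0.2598, 0.024]
tool_rot: [-0.0, 0.018, 1.0, -0.0]
force: [0.2, -0.5, 0.2]
width: -0.0005
grip_force: 0.0
```

```bash
python3 - <<'E'
from h import *
a=imaging.read_camera("top"); c=a["color"][170:240,160:280]
save("t2.png",cv2.resize(c,None,fx=6,fy=6,interpolation=cv2.INTER_CUBIC))
E
```

```text
(no output)
```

View pics/t2.png

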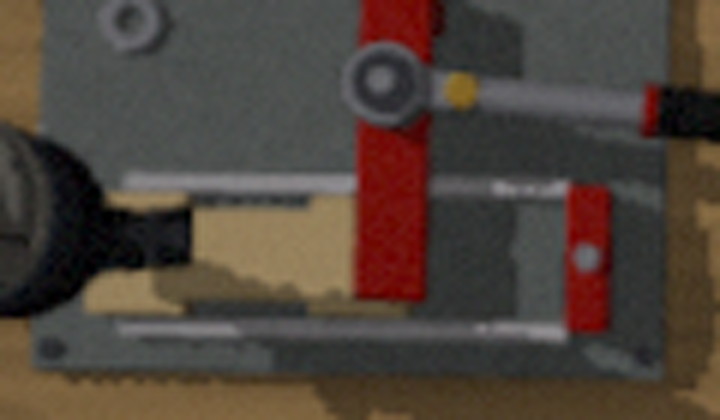

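The blank's left end is still at crop (85,290), and the dark finger shows over the blank out to crop (190,240), so the fingers don't appear to be behind it. I'll check this with depth.

```bash
python3 - <<'E'
from h import *
a=imaging.read_camera("top"); P=cloud(a); s=monitor.get_state(); print(s["position"],s["q"].round(3),s["force"])
for v in (208,211,214,218,221):
    print(v,[(u,*P[v,u].round(3)) for u in range(166,206,4)])
w=imaging.read_camera("wrist"); np.set_printoptions(suppress=True,precision=3); print(w["T_tool_cam"])
b=imaging.read_camera("scene")
save("s2.png",cv2.resize(b["color"][180:330,230:430],None,fx=4,fy=4,interpolation=cv2.INTER_CUBIC))
E
```

```text
[0.54979879 0.26041903 0.02406662] [ 0.304  0.452 -0.139  0.979  0.     0.34 ] [-0.49965933  0.03976961  0.81562594]
208 [(166, np.float64(0.54), np.float64(0.224), np.float64(0.28)), (170, np.float64(0.544), np.float64(0.228), np.float64(0.233)), (174, np.float64(0.545), np.float64(0.223), np.float64(0.22)), (178, np.float64(0.548), np.float64(0.224), np.float64(0.18)), (182, np.float64(0.549), np.float64(0.218), np.float64(0.164)), (186, np.float64(0.549), np.float64(0.21), np.float64(0.155)), (190, np.float64(0.549), np.float64(0.201), np.float64(0.15)), (194, np.float64(0.558), np.float64(0.216), np.float64(0.039)), (198, np.float64(0.558), np.float64(0.205), np.float64(0.038)), (202, np.float64(0.558), np.float64(0.194), np.float64(0.036))]
211 [(166, np.float64(0.534), np.float64(0.226), np.float64(0.273)), (170, np.float64(0.537), np.float64(0.229), np.float64(0.233)), (174, np.float64(0.538), np.float64(0.224), np.float64(0.213)), (178, np.float64(0.54), np.float64(0.224), np.float64(0.179)), (182, np.float64(0.544), np.float64(0.225), np.float64(0.134)), (186, np.float64(0.5
[... 1649 characters left out ...]
)), (170, np.float64(0.525), np.float64(0.288), np.float64(0.02)), (174, np.float64(0.524), np.float64(0.272), np.float64(0.036)), (178, np.float64(0.523), np.float64(0.262), np.float64(0.035)), (182, np.float64(0.523), np.float64(0.25), np.float64(0.035)), (186, np.float64(0.522), np.float64(0.238), np.float64(0.041)), (190, np.float64(0.523), np.float64(0.23), np.float64(0.027)), (194, np.float64(0.523), np.float64(0.221), np.float64(0.014)), (198, np.float64(0.523), np.float64(0.21), np.float64(0.013)), (202, np.float64(0.523), np.float64(0.199), np.float64(0.013))]
[[-0.    -0.964 -0.267  0.067]
 [ 1.    -0.     0.001  0.   ]
 [-0.001 -0.267  0.964 -0.178]
 [ 0.     0.     0.     1.   ]]
```

View pics/s2.png

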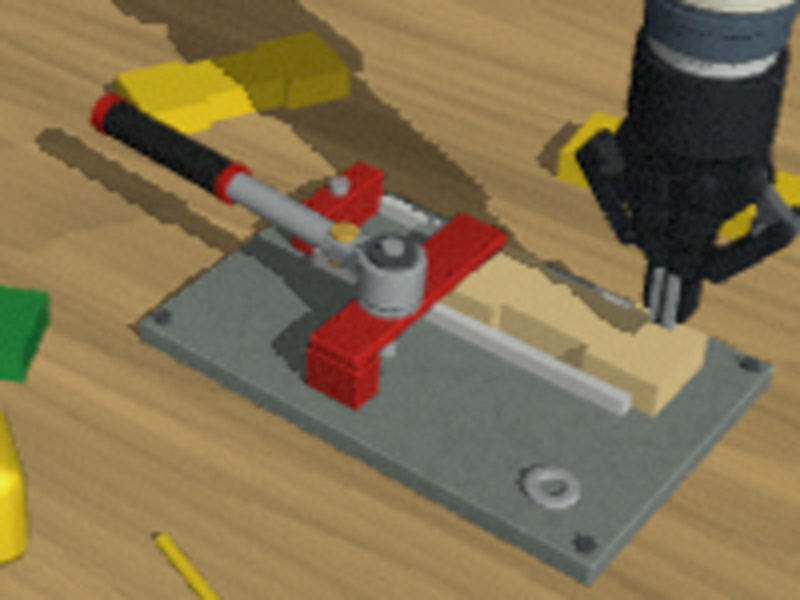

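The scene crop shows the fingertips at (670,320), right at the blank's far top edge. That doesn't match a TCP at blank mid-width. I'll project the TCP into the scene view and read the fingertip depth.

```bash
python3 - <<'E'
from h import *
np.set_printoptions(suppress=True,precision=3)
b=imaging.read_camera("scene"); P=cloud(b); s=monitor.get_state(); f=K(b); T=b["camera_from_world"]
def pr(p):
    q=T[:3,:3]@p+T[:3,3]; return np.array([f*q[0]/q[2]+b["cx"],f*q[1]/q[2]+b["cy"]])
t=s["position"]; print(t, "tcp crop px",(pr(t)-[230,180])*4)
for z in (.037,.06,.1): print(z,(pr(np.array([t[0],t[1],z]))-[230,180])*4)
for (x,y) in [(650,280),(660,300),(668,310),(672,318),(690,310),(690,290),(640,340),(690,350),(690,370),(655,390),(655,405),(700,345)]:
    print((x,y),P[180+y//4,230+x//4], b["color"][180+y//4,230+x//4])
E
```

```text
[0.55  0.261 0.024] tcp crop px [659.157 369.819]
0.037 [662.147 351.66 ]
0.06 [667.524 319.005]
0.1 [677.181 260.358]
(650, 280) [0.556 0.249 0.085] [25 31 31]
(660, 300) [0.562 0.259 0.08 ] [42 43 42]
(668, 310) [0.561 0.264 0.076] [115 119 118]
(672, 318) [0.558 0.266 0.07 ] [102 104 105]
(690, 310) [0.555 0.273 0.077] [40 39 44]
(690, 290) [0.556 0.271 0.091] [27 30 31]
(640, 340) [0.549 0.247 0.038] [194 170 121]
(690, 350) [0.539 0.271 0.038] [194 172 121]
(690, 370) [0.538 0.272 0.023] [198 175 125]
(655, 390) [0.579 0.269 0.035] [159 141 100]
(655, 405) [0.58  0.271 0.026] [171 153 109]
(700, 345) [0.528 0.273 0.035] [191 170 122]
```

```bash
python3 - <<'E'
from h import *
from scipy.spatial.transform import Rotation as R
np.set_printoptions(suppress=True,precision=3)
s=monitor.get_state(); w=imaging.read_camera("wrist")
f=K(w); d=w["depth"]; v,u=np.mgrid[:420,:560]
Pc=np.stack([(u-w["cx"])/f*d,(v-w["cy"])/f*d,d],-1); T=w["T_tool_cam"]
Pt=Pc@T[:3,:3].T+T[:3,3]
q=s["tool_rot"]; M=R.from_quat(q[[1,2,3,0]]).as_matrix()
Pw=Pt@M.T+s["position"]
print(s["position"],s["width"])
fing=(d>0)&(abs(Pt[...,0])<.03)&(abs(Pt[...,1])<.03)&(Pt[...,2]<.1)
print("tool z in finger box, pct",np.percentile(Pt[fing][:,2],[1,10,50,90,99]))
h,e=np.histogram(Pw[(d>0)][:,2],bins=np.arange(-.06,.1,.005)); print(list(zip(e.round(3),h)))
save("w1.png",w["color"]); np.savez("w1.npz",Pw=Pw,Pt=Pt)
E
```

```text
[0.55  0.261 0.024] 8.064112290739946e-05
tool z in finger box, pct [-0.133 -0.128 -0.094 -0.012  0.01 ]
[(np.float64(-0.06), np.int64(0)), (np.float64(-0.055), np.int64(0)), (np.float64(-0.05), np.int64(0)), (np.float64(-0.045), np.int64(0)), (np.float64(-0.04), np.int64(0)), (np.float64(-0.035), np.int64(0)), (np.float64(-0.03), np.int64(0)), (np.float64(-0.025), np.int64(0)), (np.float64(-0.02), np.int64(0)), (np.float64(-0.015), np.int64(0)), (np.float64(-0.01), np.int64(0)), (np.float64(-0.005), np.int64(66901)), (np.float64(-0.0), np.int64(44886)), (np.float64(0.005), np.int64(787)), (np.float64(0.01), np.int64(15516)), (np.float64(0.015), np.int64(9300)), (np.float64(0.02), np.int64(9528)), (np.float64(0.025), np.int64(2545)), (np.float64(0.03), np.int64(838)), (np.float64(0.035), np.int64(20476)), (np.float64(0.04), np.int64(338)), (np.float64(0.045), np.int64(1402)), (np.float64(0.05), np.int64(7363)), (np.float64(0.055), np.int64(151)), (np.float64(0.06), np.int64(192)), (np.float64(0.065), np.int64(306)), (np.float64(0.07), np.int64(318)), (np.float64(0.075), np.int64(369)), (np.float64(0.08), np.int64(373)), (np.float64(0.085), np.int64(401)), (np.float64(0.09), np.int64(247))]
```

View pics/w1.png

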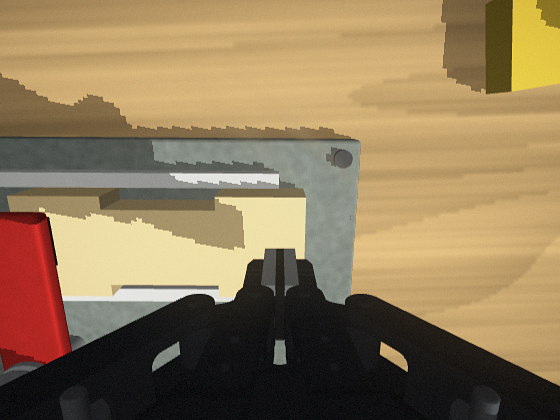

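The wrist view shows the shut fingertips at pixel (280,250), hovering over the blank near its free end, which is at pixel column 305. The world heights agree (bench 0, blank 37 mm), so next I measure where the tips lie in the tool frame.

```bash
python3 - <<'E'
import numpy as np
np.set_printoptions(suppress=True,precision=3)
d=np.load("w1.npz")
for v,u in [(240,280),(246,270),(251,270),(251,290),(258,272),(270,270),(270,290),(285,255),(285,305),(300,270)]: print((v,u),d["Pt"][v,u],d["Pw"][v,u])
for u in (300,304,308): print(d["Pw"][225,u])
E
```

```text
(240, 280) [ 0.004  0.001 -0.013] [0.545 0.261 0.037]
(246, 270) [ 0.001 -0.005 -0.013] [0.549 0.256 0.037]
(251, 270) [ 0.01  -0.004 -0.041] [0.54  0.257 0.065]
(251, 290) [ 0.01   0.005 -0.042] [0.54  0.266 0.066]
(258, 272) [ 0.011 -0.003 -0.05 ] [0.539 0.258 0.074]
(270, 270) [ 0.01  -0.003 -0.06 ] [0.539 0.258 0.084]
(270, 290) [ 0.011  0.004 -0.061] [0.539 0.265 0.085]
(285, 255) [ 0.011 -0.008 -0.074] [0.538 0.253 0.098]
(285, 305) [ 0.012  0.009 -0.074] [0.538 0.27  0.098]
(300, 270) [ 0.012 -0.003 -0.084] [0.538 0.258 0.108]
[0.537 0.272 0.038]
[0.538 0.274 0.036]
[0.545 0.278 0.014]
```

The fingertips really sit about 40 mm behind the reported TCP (tool z ≈ -0.041), so they passed 27 mm above the blank without touching it. I back off behind its end and descend with that correction, slowly and watching the force.

>>> play_rows(series=[[[0.001,0.025,0],0,255],[[0.002,0.045,0],0,255],[[0.002,0.045,0],0,255],[[0.002,0.045,-0.01],0,255],[[0.002,0.045,-0.02],0,255],[[0.002,0.045,-0.025],0,255],[[0.002,0.045,-0.03],0,255],[[0.002,0.045,-0.03],0,255]])

```text
time: 4.75
position: [0.5513, 0.3049, -0.007]
tool_rot: [-0.001, 0.018, 1.0, -0.0]
force: [-0.2, -0.1, -0.3]
width: 0.0001
grip_force: 0.0
```

```bash
cat >> h.py <<'E'
from scipy.spatial.transform import Rotation as R
def wrist():
    s=monitor.get_state(); w=imaging.read_camera("wrist")
    f=K(w); d=w["depth"]; v,u=np.mgrid[:420,:560]
    Pc=np.stack([(u-w["cx"])/f*d,(v-w["cy"])/f*d,d],-1); T=w["T_tool_cam"]
    Pt=Pc@T[:3,:3].T+T[:3,3]; q=s["tool_rot"]
    return w["color"],Pt,Pt@R.from_quat(q[[1,2,3,0]]).as_matrix().T+s["position"],s
E
python3 - <<'E'
from h import *
np.set_printoptions(suppress=True,precision=3)
c,Pt,Pw,s=wrist(); print(s["position"],s["force"])
for u in (272,288):
    for v in range(238,262,3): print(u,v,Pt[v,u],Pw[v,u],c[v,u])
E
```

```text
[ 0.551  0.305 -0.007] [-0.152 -0.086 -0.329]
272 238 [ 0.009 -0.003 -0.021] [0.543 0.302 0.014] [102 109 100]
272 241 [ 0.007 -0.003 -0.02 ] [0.545 0.302 0.013] [146 153 145]
272 244 [ 0.006 -0.003 -0.021] [0.546 0.302 0.014] [142 153 142]
272 247 [ 0.004 -0.003 -0.022] [0.547 0.302 0.015] [142 150 141]
272 250 [ 0.01  -0.003 -0.04 ] [0.541 0.302 0.033] [82 84 83]
272 253 [ 0.011 -0.003 -0.045] [0.541 0.303 0.038] [83 83 82]
272 256 [ 0.01  -0.003 -0.047] [0.541 0.303 0.04 ] [80 83 77]
272 259 [ 0.01  -0.003 -0.05 ] [0.541 0.303 0.043] [80 81 81]
288 238 [ 0.003  0.005 -0.007] [0.548 0.31  0.   ] [216 182 124]
288 241 [ 0.001  0.005 -0.006] [ 0.55   0.31  -0.001] [213 180 122]
288 244 [-0.     0.005 -0.007] [0.552 0.31  0.   ] [209 176 120]
288 247 [-0.002  0.005 -0.006] [ 0.554  0.31  -0.001] [207 173 116]
288 250 [ 0.011  0.004 -0.042] [0.54  0.309 0.035] [89 87 85]
288 253 [ 0.011  0.004 -0.045] [0.541 0.309 0.038] [87 84 84]
288 256 [ 0.011  0.004 -0.048] [0.541 0.309 0.041] [90 89 85]
288 259 [ 0.011  0.004 -0.051] [0.541 0.309 0.044] [85 84 79]
```

>>> play_rows(series=[[[0,0,-0.005],0,255],[[0,0,-0.009],0,255],[[0,-0.006,-0.009],0,255],[[0,-0.012,-0.009],0,255],[[0,-0.018,-0.009],0,255],[[0,-0.024,-0.009],0,255],[[0,-0.03,-0.009],0,255],[[-0.001,-0.036,-0.009],0,255],[[-0.001,-0.042,-0.009],0,255],[[-0.001,-0.042,-0.009],0,255],[[-0.001,-0.042,-0.009],0,255]])

```text
time: 5.9
position: [0.5508, 0.2633, -0.015]
tool_rot: [0.0, 0.018, 1.0, -0.0]
force: [0.1, 0.3, -0.1]
width: 0.0002
grip_force: 0.0
```

```bash
python3 - <<'E'
from h import *
np.set_printoptions(suppress=True,precision=3)
c,Pt,Pw,s=wrist(); print(s["position"],s["force"])
hsv=cv2.cvtColor(c,cv2.COLOR_RGB2HSV).astype(int)
m=(abs(Pw[...,2]-.037)<.003)&(Pw[...,0]>.51)&(Pw[...,0]<.58)&(hsv[...,0]>12)&(hsv[...,0]<35); print("blank +y end",np.percentile(Pw[m][:,1],[99,99.8]),Pw[m][:,0].min(),Pw[m][:,0].max())
E
```

```text
[ 0.551  0.263 -0.015] [ 0.081  0.279 -0.11 ]
blank +y end [0.249 0.255] 0.5201631480711524 0.5745591171281789
```

>>> play_rows(series=[[[0,-0.006,0],0,255],[[0,-0.012,0],0,255],[[-0.001,-0.018,0],0,255],[[-0.001,-0.024,0],0,255],[[-0.001,-0.03,0],0,255],[[-0.001,-0.035,0],0,255],[[-0.002,-0.039,0],0,255],[[-0.002,-0.042,0],0,255],[[-0.002,-0.045,0],0,255],[[-0.002,-0.045,0],0,255]])

```text
time: 6.95
position: [0.5487, 0.2181, -0.015]
tool_rot: [-0.0, 0.018, 1.0, -0.0]
force: [0.5, 0.6, 0.6]
width: 0.0004
grip_force: 0.0
```

>>> play_rows(series=[[[0,-0.0015,0],0,255],[[0,-0.003,0],0,255],[[0,-0.003,0],0,255]])

```text
time: 7.25
position: [0.5487, 0.2154, -0.015]
tool_rot: [0.0, 0.018, 1.0, -0.0]
force: [-0.5, 1.1, 0.4]
width: -0.0002
grip_force: 0.0
```

>>> play_rows(series=[[[0,-0.001,0],0,255],[[0,-0.002,0],0,255],[[0,-0.002,0],0,255]])

```text
time: 7.55
position: [0.5488, 0.2136, -0.015]
tool_rot: [0.0, 0.018, 1.0, 0.0]
force: [0.2, 1.7, -0.6]
width: 0.0002
grip_force: 0.8
```

>>> play_rows(series=[[[0,-0.001,0],0,255],[[0,-0.002,0],0,255],[[0,-0.002,0],0,255]])

```text
time: 7.85
position: [0.5493, 0.2134, -0.0146]
tool_rot: [0.001, 0.017, 1.0, 0.002]
force: [1.4, 10.6, -1.2]
width: -0.0002
grip_force: 5.3
```

>>> play_rows(series=[[[0,-0.001,0],0,255],[[0,-0.001,0],0,255]])

```text
time: 8.05
position: [0.5494, 0.2134, -0.0145]
tool_rot: [0.001, 0.017, 1.0, 0.003]
force: [1.3, 15.6, -0.4]
width: -0.0003
grip_force: 7.6
```

>>> play_rows(series=[[[0,-0.001,0],0,255],[[0,-0.001,0],0,255]])

```text
time: 8.25
position: [0.5494, 0.2133, -0.0144]
tool_rot: [0.001, 0.017, 1.0, 0.004]
force: [0.7, 20.2, -1.1]
width: 0.0001
grip_force: 9.8
```

Contact came at TCP y 0.2135 and the force rose to 20 N. I back off, rise, and check that the blank is against the stop.

>>> play_rows(series=[[[0,0.005,0],0,255],[[0,0.02,0],0,255],[[0,0.035,0.005],0,255],[[0,0.04,0.05],0,255],[[0,0.04,0.1],0,255],[[0,0.04,0.15],0,255],[[0,0.04,0.18],0,255]])

```text
time: 8.95
position: [0.5493, 0.2507, 0.1695]
tool_rot: [0.002, 0.018, 1.0, 0.001]
force: [1.0, -0.5, 0.0]
width: -0.0001
grip_force: 0.0
```

```bash
python3 - <<'E'
from h import *
np.set_printoptions(suppress=True,precision=3)
a=imaging.read_camera("top"); b=imaging.read_camera("scene")
c1=cv2.resize(a["color"][175:235,180:280],(800,480)[:2],interpolation=cv2.INTER_CUBIC)
save("h1.png",c1)
P=cloud(a); hsv=cv2.cvtColor(a["color"],cv2.COLOR_RGB2HSV).astype(int)
for v in (208,212,216): print([(u,P[v,u,1].round(3),P[v,u,2].round(3)) for u in list(range(192,206,2))+list(range(238,264,2))])
# +y end of blank & nut region
m=(abs(P[...,2]-.037)<.005)&(P[...,1]>.14)&(P[...,1]<.29)&(P[...,0]>.515)&(P[...,0]<.58)&(hsv[...,0]>10)&(hsv[...,0]<35); print(np.percentile(P[m][:,1],[1,99]))
E
```

```text
[(192, np.float64(0.227), np.float64(0.015)), (194, np.float64(0.22), np.float64(0.019)), (196, np.float64(0.214), np.float64(0.018)), (198, np.float64(0.209), np.float64(0.017)), (200, np.float64(0.2), np.float64(0.032)), (202, np.float64(0.194), np.float64(0.038)), (204, np.float64(0.189), np.float64(0.034)), (238, np.float64(0.093), np.float64(0.04)), (240, np.float64(0.088), np.float64(0.034)), (242, np.float64(0.082), np.float64(0.034)), (244, np.float64(0.077), np.float64(0.035)), (246, np.float64(0.071), np.float64(0.035)), (248, np.float64(0.065), np.float64(0.036)), (250, np.float64(0.059), np.float64(0.04)), (252, np.float64(0.054), np.float64(0.037)), (254, np.float64(0.048), np.float64(0.044)), (256, np.float64(0.042), np.float64(0.046)), (258, np.float64(0.037), np.float64(0.043)), (260, np.float64(0.032), np.float64(0.04)), (262, np.float64(0.027), np.float64(0.018))]
[(192, np.float64(0.227), np.float64(0.012)), (194, np.float64(0.22), np.float64(0.018)), (196, np.float64(-0.039), np.float64(1.191)), (198, np.float64(0.21), np.float64(0.012)), (200, np.float64(0.2), np
[... 904 characters left out ...]
64(0.04)), (202, np.float64(0.194), np.float64(0.037)), (204, np.float64(0.188), np.float64(0.039)), (238, np.float64(0.094), np.float64(0.037)), (240, np.float64(0.088), np.float64(0.036)), (242, np.float64(0.082), np.float64(0.039)), (244, np.float64(0.077), np.float64(0.038)), (246, np.float64(0.071), np.float64(0.036)), (248, np.float64(0.066), np.float64(0.036)), (250, np.float64(-0.039), np.float64(1.191)), (252, np.float64(0.054), np.float64(0.039)), (254, np.float64(0.048), np.float64(0.043)), (256, np.float64(0.043), np.float64(0.044)), (258, np.float64(0.038), np.float64(0.042)), (260, np.float64(0.032), np.float64(0.045)), (262, np.float64(0.028), np.float64(0.013))]
[0.149 0.2  ]
```

View pics/h1.png

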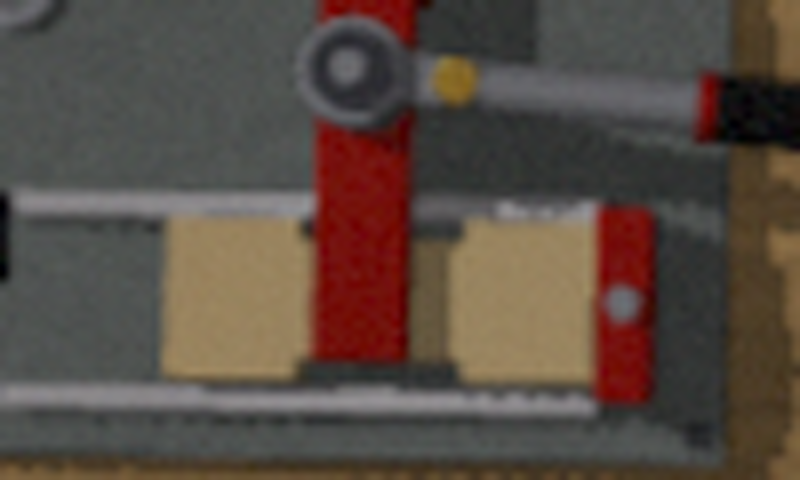

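The blank's end is flush against the stop at crop (597,300), and its +y end is at y=0.200, as expected. Next I move to the +x side of the wrench grip.

>>> play_rows(series=[[[0.012,-0.04,0],-0.02,255],[[0.025,-0.085,0],-0.04,255],[[0.038,-0.13,0],-0.06,255],[[0.05,-0.175,0],-0.08,255],[[0.065,-0.22,0],-0.08,255],[[0.077,-0.265,0],-0.08,255],[[0.088,-0.305,0],-0.08,255],[[0.088,-0.305,-0.02],-0.08,255],[[0.088,-0.305,-0.06],-0.08,255],[[0.088,-0.305,-0.1],-0.08,255],[[0.088,-0.305,-0.13],-0.08,255],[[0.088,-0.305,-0.149],-0.08,255],[[0.088,-0.305,-0.149],-0.08,255],[[0.088,-0.305,-0.149],-0.08,255]])

```text
time: 10.45
position: [0.6368, -0.055, 0.016]
tool_rot: [-0.0, 0.058, 0.998, 0.0]
force: [-0.1, -0.0, 0.5]
width: -0.0001
grip_force: 0.0
```

```bash
cat > wr.py <<'E'
from h import *
np.set_printoptions(suppress=True,precision=4)
# handle direction near nut and near grip from the top camera
def wr(nut=np.array([.6177,.127])):
    a=imaging.read_camera("top"); P=cloud(a); s=monitor.get_state()
    out=[]
    hs=cv2.cvtColor(a["color"],cv2.COLOR_RGB2HSV).astype(int)
    r=np.hypot(P[...,0]-nut[0],P[...,1]-nut[1]); z=P[...,2]
    th=np.arctan2(P[...,1]-nut[1],P[...,0]-nut[0])
    for lo,hi in [(.045,.075),(.075,.105),(.105,.135),(.14,.165),(.165,.2)]:
        m=(r>lo)&(r<hi)&(z>.072)&(z<.09)
        out.append((lo,m.sum(),np.median(th[m]).round(4) if m.any() else None))
    print(s["time"],s["position"],s["force"],out)
    return a
E
python3 -c "
from wr import *
wr()"
```

```text
10.5 [ 0.6374 -0.0552  0.0169] [ 1.148  -0.0492  0.5246] [(0.045, np.int64(49), np.float64(-1.6484)), (0.075, np.int64(0), None), (0.105, np.int64(0), None), (0.14, np.int64(0), None), (0.165, np.int64(0), None)]
```

>>> play_rows(series=[[[-0.008,0.001,0],0,255],[[-0.017,0.0015,0],0,255],[[-0.025,0.002,0],-0.042,255],[[-0.033,0.002,0],-0.084,255],[[-0.033,0.002,0],-0.084,255]])

```text
time: 11.0
position: [0.6029, -0.0534, 0.017]
tool_rot: [0.001, 0.1, 0.995, -0.0]
force: [0.4, 0.1, -0.1]
width: -0.0
grip_force: 0.3
```

>>> play_rows(series=[[[-0.009,0.001,0],-0.05,255],[[-0.018,0.002,0],-0.1,255],[[-0.018,0.002,0],-0.1,255]])

```text
time: 11.3
position: [0.5871, -0.0515, 0.0174]
tool_rot: [0.002, 0.149, 0.989, 0.0]
force: [2.6, -0.7, 0.0]
width: 0.0
grip_force: 0.8
```

>>> play_rows(series=[[[-0.009,0.002,0],-0.05,255],[[-0.018,0.004,0],-0.1,255],[[-0.018,0.004,0],-0.1,255]])

```text
time: 11.6
position: [0.5696, -0.0476, 0.0175]
tool_rot: [0.003, 0.199, 0.98, 0.0]
force: [3.5, 1.0, 0.2]
width: 0.0003
grip_force: 1.4
```

>>> play_rows(series=[[[-0.004,0.001,0],-0.025,255],[[-0.009,0.003,0],-0.05,255],[[-0.009,0.003,0],-0.05,255]])

```text
time: 11.9
position: [0.5611, -0.045, 0.0175]
tool_rot: [0.003, 0.223, 0.975, 0.0]
force: [6.0, -0.6, -0.5]
width: -0.0001
grip_force: 2.8
```

```bash
python3 - <<'E'
from h import *
b=imaging.read_camera("scene"); s=monitor.get_state(); print(s["position"],s["force"])
save("s3.png",cv2.resize(b["color"][150:310,230:430],None,fx=3.7,fy=3.7,interpolation=cv2.INTER_CUBIC))
E
```

```text
[ 0.56091806 -0.04494225  0.01735093] [ 6.66185811  0.24873981 -0.5105221 ]
```

View pics/s3.png

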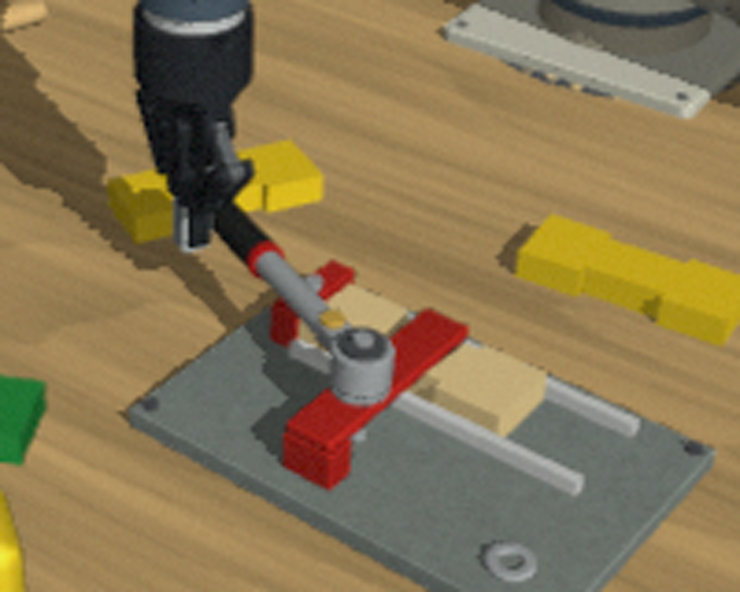

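The fingers sit at crop (195,235) against the grip, the handle is straight, and the blank is still home. I continue in small steps, watching the force.

>>> play_rows(series=[[[-0.004,0.0015,0],-0.025,255],[[-0.0085,0.003,0],-0.05,255],[[-0.0085,0.003,0],-0.05,255]])

```text
time: 12.25
position: [0.5527, -0.0419, 0.0174]
tool_rot: [0.003, 0.247, 0.969, 0.0]
force: [6.0, -0.8, -0.5]
width: -0.0001
grip_force: 2.7
```

>>> play_rows(series=[[[-0.004,0.002,0],-0.025,255],[[-0.0083,0.0037,0],-0.05,255],[[-0.0083,0.0037,0],-0.05,255]])

```text
time: 12.55
position: [0.5445, -0.0385, 0.0175]
tool_rot: [0.003, 0.271, 0.962, 0.0]
force: [7.5, -1.0, -0.2]
width: -0.0001
grip_force: 3.0
```

>>> play_rows(series=[[[-0.004,0.002,0],-0.025,255],[[-0.0082,0.0038,0],-0.05,255],[[-0.0082,0.0038,0],-0.05,255]])

```text
time: 12.85
position: [0.5367, -0.0347, 0.0176]
tool_rot: [0.003, 0.295, 0.955, 0.0]
force: [7.3, -1.0, -0.5]
width: -0.0002
grip_force: 3.4
```

>>> play_rows(series=[[[-0.004,0.002,0],-0.025,255],[[-0.008,0.0043,0],-0.05,255],[[-0.008,0.0043,0],-0.05,255]])

```text
time: 13.15
position: [0.529, -0.0305, 0.0177]
tool_rot: [0.004, 0.319, 0.948, 0.0]
force: [9.2, -1.9, -0.1]
width: -0.0001
grip_force: 4.4
```

>>> play_rows(series=[[[-0.004,0.002,0],-0.025,255],[[-0.0078,0.0047,0],-0.05,255],[[-0.0078,0.0047,0],-0.05,255]])

```text
time: 13.45
position: [0.5213, -0.0258, 0.0177]
tool_rot: [0.004, 0.343, 0.939, 0.0]
force: [10.5, -3.2, 0.0]
width: 0.0001
grip_force: 4.6
```

Force is near the set value (~11 N), so I use finer steps.

>>> play_rows(series=[[[-0.002,0.001,0],-0.0125,255],[[-0.0038,0.0025,0],-0.025,255],[[-0.0038,0.0025,0],-0.025,255]])

```text
time: 13.75
position: [0.5178, -0.0236, 0.0177]
tool_rot: [0.004, 0.354, 0.935, 0.0]
force: [10.2, -3.2, -0.7]
width: -0.0001
grip_force: 4.8
```

>>> play_rows(series=[[[-0.002,0.001,0],-0.0125,255],[[-0.0037,0.0026,0],-0.025,255],[[-0.0037,0.0026,0],-0.025,255]])

```text
time: 14.05
position: [0.5141, -0.021, 0.0177]
tool_rot: [0.004, 0.366, 0.931, 0.0]
force: [10.7, -2.9, -1.4]
width: 0.0003
grip_force: 5.2
```

>>> play_rows(series=[[[-0.002,0.001,0],-0.0125,255],[[-0.0037,0.0027,0],-0.025,255],[[-0.0037,0.0027,0],-0.025,255]])

```text
time: 14.35
position: [0.5104, -0.0183, 0.0177]
tool_rot: [0.004, 0.378, 0.926, 0.0]
force: [10.9, -3.5, -0.7]
width: -0.0001
grip_force: 5.2
```

>>> play_rows(series=[[[-0.002,0.001,0],-0.0125,255],[[-0.0036,0.0028,0],-0.025,255],[[-0.0036,0.0028,0],-0.025,255]])

```text
time: 14.65
position: [0.5067, -0.0155, 0.0177]
tool_rot: [0.004, 0.389, 0.921, 0.0]
force: [11.0, -4.2, 0.2]
width: 0.0002
grip_force: 5.1
```

>>> play_rows(series=[[[-0.0018,0.0015,0],-0.0125,255],[[-0.0035,0.0029,0],-0.025,255],[[-0.0035,0.0029,0],-0.025,255]])

```text
time: 14.95
position: [0.5031, -0.0126, 0.0176]
tool_rot: [0.004, 0.401, 0.916, 0.0]
force: [9.8, -4.5, 0.0]
width: -0.0004
grip_force: 4.9
```

```bash
python3 - <<'E'
from wr import *
wr()
E
```

```text
15.0 [ 0.5032 -0.0127  0.0176] [10.7314 -3.6923 -0.6467] [(0.045, np.int64(72), np.float64(-2.3412)), (0.075, np.int64(5), np.float64(-2.4334)), (0.105, np.int64(0), None), (0.14, np.int64(0), None), (0.165, np.int64(0), None)]
```

>>> play_rows(series=[[[-0.0018,0.0015,0],-0.0125,255],[[-0.0035,0.003,0],-0.025,255],[[-0.0035,0.003,0],-0.025,255]])

```text
time: 15.3
position: [0.4996, -0.0096, 0.0176]
tool_rot: [0.004, 0.412, 0.911, 0.001]
force: [10.6, -4.1, -0.2]
width: 0.0003
grip_force: 4.8
```

>>> play_rows(series=[[[-0.0017,0.0015,0],-0.0125,255],[[-0.0034,0.003,0],-0.025,255],[[-0.0034,0.003,0],-0.025,255]])

```text
time: 15.6
position: [0.4962, -0.0065, 0.0176]
tool_rot: [0.004, 0.423, 0.906, 0.001]
force: [10.2, -2.9, -0.3]
width: 0.0003
grip_force: 4.5
```

```bash
cat > fold.py <<'E'
from h import *
def fold(P,C,tag):
    nut=np.array([.6177,.127]); P=P.reshape(-1,3); C=C.reshape(-1,3).astype(int)
    r=np.hypot(*(P[:,:2]-nut).T); sat=C.max(1)-C.min(1)
    m=(P[:,2]>.062)&(P[:,2]<.083)&(r>.045)&(r<.135)&(sat<30)&(C.max(1)>70)&(P[:,1]<.127)
    p=P[m,:2]
    if len(p)<20: print(tag,len(p)); return
    for _ in range(3):
        vx,vy,x,y=cv2.fitLine(p.astype(np.float32),cv2.DIST_HUBER,0,.01,.01).ravel()
        o=(p-[x,y])@[-vy,vx]; p=p[abs(o)<.012]
    if vy>0: vx,vy=-vx,-vy
    off=(nut[0]-x)*-vy+(nut[1]-y)*vx
    print(tag,len(p),"psi %.3f"%np.arctan2(-vx,-vy),"offset mm %.1f"%(off*1e3))
E
python3 - <<'E'
from fold import *
for n in("top","scene"):
    d=np.load(n+".npz"); fold(d["P"],d["c"],n+"0")
for n in("top","scene"):
    a=imaging.read_camera(n); fold(cloud(a),a["color"],n); np.savez(n+"1.npz",c=a["color"],P=cloud(a))
    for r in finder.trace(n,"wrench_break")[:1]: print(r["conf"],r["box"])
E
```

```text
top0 153 psi 0.112 offset mm -1.7
scene0 193 psi 0.127 offset mm -8.7
top 52 psi 1.009 offset mm -10.8
0.59 [234.4, 190.8, 240.6, 204.6]
scene 123 psi 0.883 offset mm -7.1
0.72 [315.1, 192.9, 329.8, 236.5]
```

```bash
python3 - <<'E'
from h import *
t=np.load("top1.npz")["c"][175:225,205:265]; s=np.load("scene1.npz")["c"][190:265,265:355]
f=lambda c:cv2.resize(c,(400,int(400*c.shape[0]/c.shape[1])),interpolation=cv2.INTER_CUBIC)[:333]
save("hinge.png",np.hstack([f(t),f(s)]))
E
```

```text
(no output)
```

View pics/hinge.png

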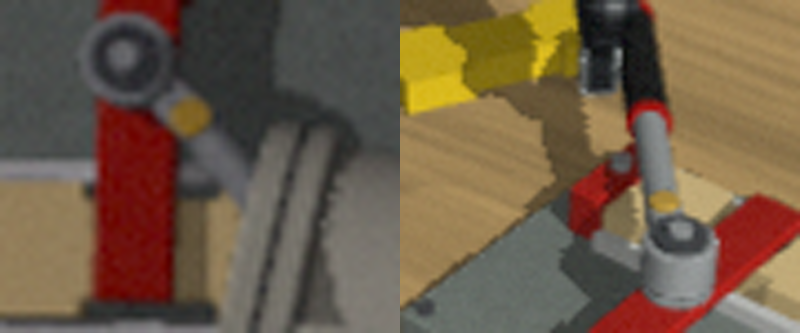

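The left half shows the nut at (125,57), the brass pin at (192,116) and the shank at (240,180). The head points at about 41° and the shank at about 53°, so the hinge looks folded. I check it with the pin's centroid.

```bash
python3 - <<'E'
from h import *
nut=np.array([.6177,.127])
for n in ("top.npz","top1.npz","scene.npz","scene1.npz"):
    d=np.load(n); P=d["P"]; h=cv2.cvtColor(d["c"],cv2.COLOR_RGB2HSV).astype(int)
    r=np.hypot(P[...,0]-nut[0],P[...,1]-nut[1])
    m=(h[...,0]>13)&(h[...,0]<28)&(h[...,1]>120)&(P[...,2]>.065)&(P[...,2]<.1)&(r<.06)
    p=P[m].mean(0); print(n,m.sum(),p.round(4),"head psi %.3f r %.3f"%(np.arctan2(nut[0]-p[0],nut[1]-p[1]),np.hypot(*(p[:2]-nut))))
E
```

```text
top.npz 21 [0.6151 0.0906 0.0815] head psi 0.070 r 0.036
top1.npz 24 [0.595  0.1004 0.0815] head psi 0.705 r 0.035
scene.npz 24 [0.6174 0.0923 0.084 ] head psi 0.007 r 0.035
scene1.npz 27 [0.5974 0.1018 0.0834] head psi 0.678 r 0.032
```

The head has turned about 0.65 rad while the grip has turned 0.76, so the hinge is folded about 0.13 rad and the force is falling. One small confirming step follows.

>>> play_rows(series=[[[-0.0017,0.0015,0],-0.0125,255],[[-0.0033,0.0031,0],-0.025,255],[[-0.0033,0.0031,0],-0.025,255]])

```text
time: 16.1
position: [0.4929, -0.0034, 0.0176]
tool_rot: [0.004, 0.435, 0.901, 0.001]
force: [9.9, -3.5, -1.0]
width: 0.0001
grip_force: 4.3
```

```bash
python3 - <<'E'
from h import *
nut=np.array([.6177,.127])
for n in ("top","scene"):
    a=imaging.read_camera(n);P=cloud(a); h=cv2.cvtColor(a["color"],cv2.COLOR_RGB2HSV).astype(int)
    r=np.hypot(P[...,0]-nut[0],P[...,1]-nut[1])
    m=(h[...,0]>13)&(h[...,0]<28)&(h[...,1]>120)&(P[...,2]>.065)&(P[...,2]<.1)&(r<.06)
    p=P[m].mean(0); print(n,m.sum(),"head psi %.3f"%np.arctan2(nut[0]-p[0],nut[1]-p[1]))
print(monitor.get_state()["force"])
E
```

```text
top 24 head psi 0.706
scene 27 head psi 0.675
[10.00295329 -3.25731656 -0.87520968]
```

The head stayed still while the grip advanced, so the hinge has broken over. I let go by retreating, easing the handle straight, then lift clear.

>>> play_rows(series=[[[0.004,-0.004,0],0,255],[[0.008,-0.008,0],0,255],[[0.012,-0.013,0],0,255],[[0.016,-0.018,0],0,255],[[0.021,-0.024,0],0,255],[[0.026,-0.03,0],0,255],[[0.032,-0.038,0],0,255],[[0.04,-0.048,0],0,255],[[0.05,-0.06,0],0,255],[[0.05,-0.06,0.04],0,255],[[0.05,-0.06,0.085],0,255],[[0.05,-0.08,0.13],0,255],[[0.05,-0.12,0.15],0,255],[[0.05,-0.16,0.15],0,255],[[0.05,-0.2,0.15],0,255],[[0.05,-0.2,0.15],0,255]])

```text
time: 17.8
position: [0.5396, -0.2075, 0.1655]
tool_rot: [0.0, 0.437, 0.9, -0.001]
force: [0.1, -0.1, 0.1]
width: 0.0002
grip_force: 0.0
```

```bash
python3 - <<'E'
from fold import *
nut=np.array([.6177,.127]); s=monitor.get_state(); print(s["time"],s["position"],s["force"])
for n in ("top","scene"):
    a=imaging.read_camera(n);P=cloud(a); h=cv2.cvtColor(a["color"],cv2.COLOR_RGB2HSV).astype(int)
    r=np.hypot(P[...,0]-nut[0],P[...,1]-nut[1])
    m=(h[...,0]>13)&(h[...,0]<28)&(h[...,1]>120)&(P[...,2]>.065)&(P[...,2]<.1)&(r<.06)
    p=P[m].mean(0); print(n,m.sum(),"head psi %.3f"%np.arctan2(nut[0]-p[0],nut[1]-p[1])); fold(P,a["color"],n)
    if n=="top": save("end.png",cv2.resize(a["color"][130:270,150:350],(800,560),interpolation=cv2.INTER_CUBIC))
E
```

```text
17.8 [ 0.53960607 -0.20753042  0.16554409] [ 0.11375931 -0.06250164  0.11942466]
top 24 head psi 0.692
top 142 psi 0.723 offset mm 0.0
scene 26 head psi 0.660
scene 128 psi 0.710 offset mm -4.1
```

View pics/end.png

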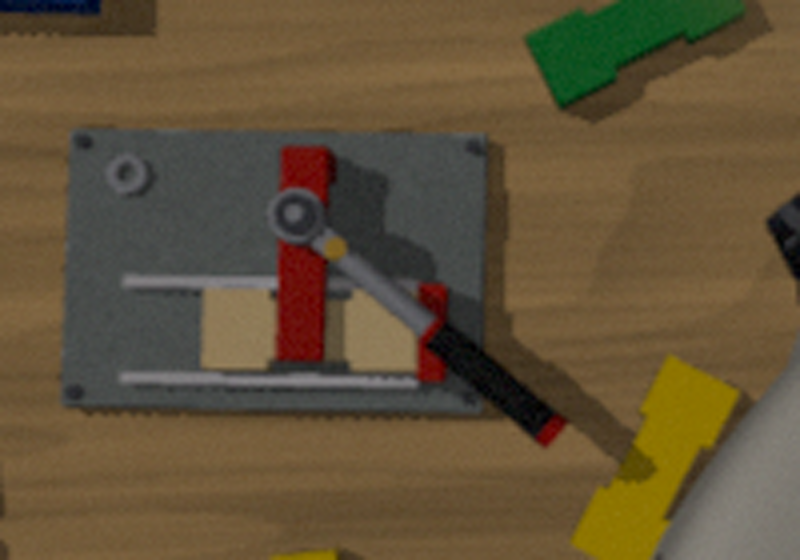

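The handle is straight again: nut (297,213), pin (335,247) and grip end (550,430) lie in line. The blank is home at the stop (420,330), the washer at (130,172) is untouched, and the arm is clear.

```bash
python3 -c "
from plant import bot
print(bot.finish_job())"
```

```text
the job is handed in; nothing more can be done
None
```

The blank is pressed home against the end stop (about 20 N), the nut was tightened until the wrench broke over, the handle was released and sprang straight, and the job is handed in at about 18 s of the 61 s.

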